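Clear the parked cup off the feed doser and set its portion collar to 7

ROBOT

A 6-joint arm with a two-finger parallel gripper is mounted at the origin on the work surface. World frame = base frame: x ahead of the robot, y to its left, z up, the work surface at z = 0. Lengths are in m, angles in degrees, forces in N, time in s.
With the tool pointing down it reaches from about 0.35 to 0.875 m from the base axis. Payload 4.2 kg.
Tool frame: the origin (TCP) lies midway between the tips of the shut fingers; the grasp point (between the pads) lies 19 mm behind it; z points along the fingers, y is the line along which they close (so a half turn about z gives the same grasp; the last joint's range is limited). The gripper opens to 87 mm and grips with 3 to 60 N. Pads are 19 mm wide; open, the fingers measure 117 mm over their backs; the gripper's body (75 mm by 190 mm) begins 51 mm behind the grasp point.
Start: joints at [-61.559, 22.042, 0.453, 0, -68.411, -14.817], TCP at [0.147, -0.607, 0.223] pointing down, gripper open.
Joint ranges: [-179.83, 179.83], [-69.29, 118.12], [-61.27, 80.66], [-181.25, 117.63], [-171.15, -9.14], [-177.46, 177.46]. Speed limits (degrees/s): [159.86, 159.86, 180, 180, 180, 180].

INTERFACE

Orientations are given as a 3x3 rotation matrix whose columns are the frame's x, y, z axes.
In Python, from station import * gives the robot as it stands.
- The arm moves only by the tool move_arm, never from a script. Its argument "targets" is text: rows parted by semicolons, each of 4 numbers parted by spaces: the shift along the world's x, y, z in units of 25 mm (1.0 is 25 mm), then the turn about the world's z in units of 5 degrees (1.0 is 5 degrees). In form: tx ty tz spin; .... A call has 1 to 10 rows; each row shifts and turns the commanded pose from where the row before left it; what a row does not reach is not made up. A row lasts 1/12 s, in which the tool goes at most 41.7 mm and 7.16 degrees, less where a joint would pass 70% of its speed; a pose out of reach is approached as far as the arm can. A call is refused whole if a number of a shift passes 1 or a number of a turn 1, either way. A call with a gripper value outside its range is refused whole. "gripper" is the finger opening in mm, from 0 to 87, set as the call begins (left out, the last holds). The fingers move at their own pace and stop on an object; the grip force is fixed at half the most. Time passes only in rows, so rows that do not move let the fingers close. It gives the time, the measured TCP pose, the force, the opening and the grip force at its end, in the units of the state.
- sense(): the state, without advancing time (a new reading comes with each control period).
- capture(name): name is "scene" or "top" or "wrist"; returns a dict with "image" (384x512x3 uint8, blue, green, red), "fx", "fy", "cx", "cy" (pixels), "world_from_camera" (4x4, takes a point from camera to world coordinates); the wrist camera has in their place "hand_eye" (4x4, takes a point from camera to tool coordinates, whose origin is the TCP and whose axes are the flange's). Camera axes: x right, y up, looking along -z (the intrinsics and any distortion apply to the point x, -y, -z); pixel columns grow to the right and rows downward; lengths in m; the calibration is good to about 2 mm. A picture is of the moment at which its call begins: read the wrist's pose just before it. There is no depth.
- finish_job(): hands the job in; it is judged then, once.
The state is a dict: "time_s": time; "joints": joint angles; "joint_velocities": joint speeds; "effort": joint torques, N m; "tcp_pos": TCP position; "ee_rot": TCP orientation; "wrist_force": force on the tool from outside, world axes, zero at the start; "moment": the same for the moment, N m; "gripper_width": opening from 0.0 (shut) to 1.0 (fully open); "gripper_force": force on a finger pad.
Only numpy, scipy, OpenCV 4.12 (cv2) and the standard library are available. Lean on these libraries where they do the work, as an engineer would, in place of code of your own. Each camera call takes 0.05 s, during which the arm holds its last target. There are 200 camera calls.

TASK

A lidded rearing cup has been left standing on the feed doser, right beside its portion collar. First move that cup, upright, onto the paper disc that marks the free place on the slatted tray, so that its whole foot is on the disc, and let go of it; then turn the doser's portion collar from its present setting to 7 so that it clicks into that position. Leave the other cups, the stack of lids and the jar where they stand.

Things in the scene. Friction and masses are not known exactly. Their poses are not given: they have to be found in the camera images.
- doser: Feed doser, a fixed grey box, 200 mm (its x) by 290 mm (its y) by 50 mm high, with a hopper and the portion collar on its flat deck; origin at the centre of its underside, z up. The hopper is at its own (x, y) = (0, 68) mm, the collar's axis at (0, -65) mm.
- hopper_top (a point): Top of the doser's hopper, on its axis, 193 mm above the table. The hopper is a fixed, clear upright cylinder on the deck, 64 mm across (76 mm at the foot), with a black cap 70 mm across and a small knob on it.
- scale_centre (a point): Centre of the collar's scale, on the deck; axes as the doser's. A round white plate, radius 74 mm, with eight black ticks numbered 1 to 8 by groups of 1 to 8 small black dots. Number n lies at the angle 1.4 - 0.4 (n - 1) rad, turning from the doser's +x towards its +y: 1 is nearest the hopper (+1.4), 7 is at -1.0 rad, 8 at -1.4.
- collar (a joint): Setting of the portion collar in rad; grows as it is turned clockwise seen from above; a stop at either end. A click every 0.4 rad: 0 is number 1, 0.4 is number 2, ... 2.4 is number 7, 2.8 is number 8. Between clicks a sprung detent (about 0.1 N m) pulls it to the nearest one.
- collar_grip (a point): Point on the collar's vertical axis at grip height, 31 mm above the doser's deck; turns with it: x axis = the pointer's direction, z up. The collar is a black ribbed cylinder 56 mm across, to be gripped 10 to 52 mm above the deck, over a skirt 68 mm across and 10 mm high with a white pointer nub (tip 43 mm from the axis); a white line on top points the same way.
- parked_cup: The cup to be moved: the one that stands on the doser's deck beside the collar. A clear, slightly conical cup with a dark peat plug inside and a white flat lid; 102 mm high, foot 50 mm across, 56 mm just under the lid, lid 62 mm across and 10 mm thick (from 92 to 102 mm up). About 0.14 kg. Origin at the centre of its underside, z up.
- disc: Flat white paper disc, fixed, 80 mm across and 2 mm thick, lying on the tray's one free place; origin at the centre of its underside (its top is 18 mm above the table).
- tray: Fixed black slatted tray, 210 by 210 by 16 mm high, with four places at (+-45, +-45) mm in its own frame, three with cups and one with the disc; origin at the centre of its underside.
- cup_a: A bystander cup like the parked one, standing on the tray; origin at the centre of its underside.
- cup_b: A bystander cup like the parked one, standing on the tray; origin at the centre of its underside.
- cup_c: A bystander cup like the parked one, standing on the tray; origin at the centre of its underside.
- lids: Bystander: stack of white spare lids, 84 mm across and 34 mm high, on the table on the robot's side of the work; origin at the centre of its underside.
- jar: Bystander: closed jar, 68 mm across and 100 mm high, on the table beyond the work; origin at the centre of its underside.

How it is judged:
By the outcome, as a careful person would: the job done as asked, in the order asked, and still so for the second after the job is handed in, with the robot touching nothing.
It also fails if it takes over 70 s, if anything falls off the work surface, if the arm or the gripper's body presses on something with over 40 N, if the wrist force passes 120 N, or if a joint passes its speed limit or range.

## Working session

There is one attempt and no reset: what is moved stays moved. The work goes in short steps, Python scripts to look and compute and a tool call to move; the robot and the scene stay as the last step left them, time stands still between calls to the robot, and variables do not carry over. Pictures are saved under pics/ and viewed, at most 10 in all, crops included, and the job is handed in when it is done.

Besides the shell and the picture viewer there is one more tool, called as name(argument=value, ...) on one line, values as JSON. move_arm: Moves the arm, as the interface text tells. Its arguments: {"type":"object","properties":{"targets":{"type":"string"},"gripper":{"type":"number"}},"required":["targets"]}

```bash
mkdir -p pics; python3 - <<'E'
from station import *
import cv2,numpy as np,pickle
s=sense();print(s)
d={}
for n in("scene","top"):
    c=capture(n);d[n]=c;cv2.imwrite(f"pics/{n}.png",c["image"]);print(n,{k:v for k,v in c.items() if k!="image"})
pickle.dump(d,open("cap.pkl","wb"))
E
```

```text
{'time_s': 0.0, 'joints': array([-6.15587166e+01,  2.20921723e+01,  3.80239033e-01, -2.93092432e-02,
       -6.84100438e+01, -1.48164376e+01]), 'joint_velocities': array([ 0.01320715,  0.01147535, -0.0721169 ,  0.0141134 ,  0.06237215,
       -0.01643724]), 'effort': array([ 6.08314658e-04, -3.90668249e+01,  1.87400848e+01,  4.21975538e+00,
        1.08674134e-02, -2.04790767e-04]), 'tcp_pos': array([ 0.1471085 , -0.60682992,  0.22144704]), 'ee_rot': array([[-9.71903358e-01, -2.35379496e-01, -5.95638726e-04],
       [-2.35380235e-01,  9.71901097e-01,  2.09844695e-03],
       [ 8.49705447e-05,  2.17968922e-03, -9.99997621e-01]]), 'wrist_force': array([ 0.08037166,  0.46392907, -0.92608311]), 'moment': array([ 0.00923602, -0.01037482,  0.06003408]), 'gripper_force': 0.0, 'gripper_width': 1.0007237314935293}
scene {'fx': 347.94340040811926, 'fy': 347.94340040811926, 'cx': 257.53404520263473, 'cy': 191.7251481247524, 'world_from_camera': array([[ 0.29669453, -0.76319437,  0.57402675,  0.96999324],
       [ 0.95482537,  0.24762443, -0.16428833, -0.11157649],
       [-0.01675912,  0.59683876,  0.80218616,  0.70043362],
       [ 0.        ,  0.        ,  0.        ,  1.        ]])}
top {'fx': 376.4047173686468, 'fy': 376.4047173686468, 'cx': 244.8812471099138, 'cy': 192.36829779047585, 'world_from_camera': array([[-0.00457873,  0.99742814, -0.07152724,  0.49484318],
       [-0.99998665, -0.00439563,  0.00271708, -0.01907332],
       [ 0.00239568,  0.07153873,  0.99743495,  0.90867562],
       [ 0.        ,  0.        ,  0.        ,  1.        ]])}
```

View pics/scene.png

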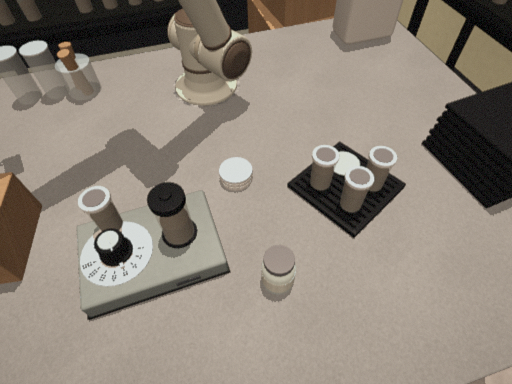

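View pics/top.png

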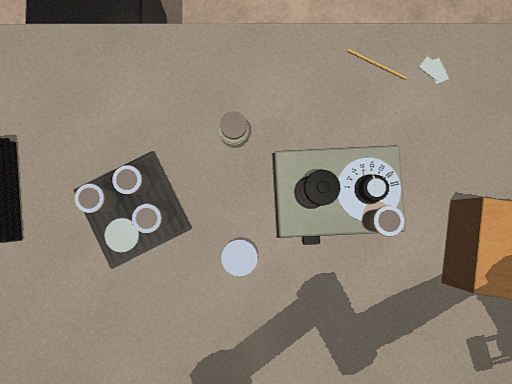

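The scene view shows the doser at left with the parked cup on its robot side. In the top view, the parked cup's lid is at about (389,221), the hopper cap at (321,188), the collar at (373,188), the disc at (122,235), and the tray cups at (90,198), (127,180) and (146,218).

```bash
cat > h.py <<'E'
import numpy as np,cv2,pickle
from station import *
def ray(c,u,v,W=None):
    W=c["world_from_camera"] if W is None else W
    d=W[:3,:3]@np.array([(u-c["cx"])/c["fx"],-(v-c["cy"])/c["fy"],-1]);return W[:3,3],d
def onz(c,u,v,z,W=None):
    o,d=ray(c,u,v,W);return o+d*(z-o[2])/d[2]
def wristW(s,c):
    T=np.eye(4);T[:3,:3]=s["ee_rot"];T[:3,3]=s["tcp_pos"];return T@c["hand_eye"]
E
python3 - <<'E'
from h import *
d=pickle.load(open("cap.pkl","rb"));c=d["top"];im=c["image"]
a=cv2.resize(im[140:245,265:415],None,fx=5,fy=5,interpolation=cv2.INTER_CUBIC)
cv2.imwrite("pics/crop1.png",a)
b=cv2.resize(im[145:275,65:200],None,fx=4,fy=4,interpolation=cv2.INTER_CUBIC)
cv2.imwrite("pics/crop2.png",b)
P=lambda n,u,v,z:print(n,np.round(onz(c,u,v,z)*1000))
P("lid",389,221,.152);P("hop",321,188,.185);P("collar",373,188,.1);P("disc",122,235,.018)
for u,v in((90,198),(127,180),(146,218)):P("cup",u,v,.118)
P("lids",239,258,.034);P("jar",233,125,.1)
g=cv2.cvtColor(im,cv2.COLOR_BGR2HSV)
for u,v in((290,220),(240,300),(380,165),(122,235),(389,210),(160,180)):print((u,v),im[v,u],g[v,u])
for n,v in(("deck corners",[(275,152),(397,146),(405,233),(278,238)]),):
    for q in v:P(n,*q,.05)
E
```

```text
lid [ 490. -310.  152.]
hop [ 555. -168.  185.]
collar [ 561. -298.  100.]
disc [459. 268.  18.]
cup [541. 304. 118.]
cup [579. 227. 118.]
cup [499. 186. 118.]
lids [406.  -7.  34.]
jar [700.   4. 100.]
(290, 220) [136 152 150] [ 34  27 152]
(240, 300) [126 142 154] [ 17  46 154]
(380, 165) [192 182 172] [105  27 192]
(122, 235) [194 197 190] [ 77   9 197]
(389, 210) [ 96 111 125] [ 16  59 125]
(160, 180) [62 67 71] [17 32 71]
deck corners [649. -91.  50.]
deck corners [ 662. -373.   50.]
deck corners [ 462. -385.   50.]
deck corners [452. -96.  50.]
```

View pics/crop1.png

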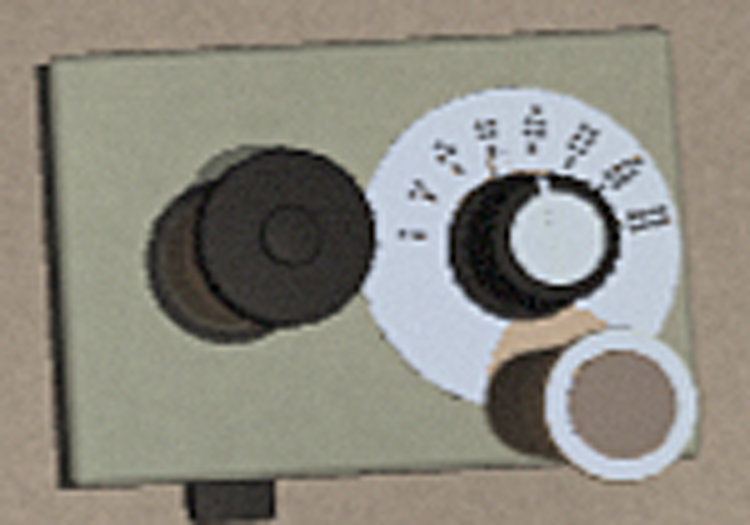

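View pics/crop2.png

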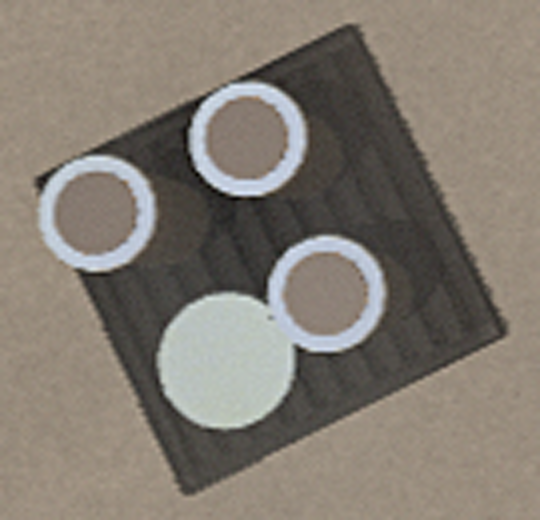

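The crops show the pointer line at number 4, so about 69° clockwise is needed to reach 7. The cup stands about 72 mm from the collar's axis on the robot side. The disc lies at the robot-side left corner of the tray. The present finger direction suits the cup, so I'll move over it.

move_arm(targets="1 0.85 0.1 -0.1;1 0.85 0.1 -0.1;1 0.85 0.1 -0.1;1 0.85 0.1 -0.1;1 0.85 0.1 -0.1;1 0.85 0.1 -0.1;1 0.85 0.1 -0.1;1 0.85 0.1 -0.1;1 0.85 0.1 0;1 0.85 0.1 0", gripper=87)

```text
time_s: 0.93
tcp_pos: [0.3981, -0.3934, 0.2473]
ee_rot: [[-0.986, -0.167, -0.001], [-0.167, 0.986, 0.001], [0.0, 0.001, -1.0]]
wrist_force: [0.3, -0.9, 0.6]
gripper_width: 0.998
gripper_force: 0.0
```

move_arm(targets="1 0.85 0 0;1 0.85 0 0;0.8 0.85 0 0;0 0 0 0;0 0 0 0;0 0 0 0")

```text
time_s: 1.43
tcp_pos: [0.4669, -0.331, 0.2471]
ee_rot: [[-0.986, -0.167, -0.001], [-0.167, 0.986, 0.0], [0.001, 0.001, -1.0]]
wrist_force: [0.5, -0.1, 0.2]
gripper_width: 1.0
gripper_force: 0.0
```

```bash
python3 - <<'E'
from h import *
s=sense();c=capture("wrist");cv2.imwrite("pics/w1.png",c["image"]);W=wristW(s,c)
print(s["time_s"],s["tcp_pos"],s["ee_rot"][:,1],c["fx"],c["cx"],c["cy"],c["hand_eye"])
pickle.dump((s,c),open("w1.pkl","wb"))
E
```

```text
1.4333 [ 0.46690512 -0.33101499  0.24711358] [-1.67472389e-01  9.85876591e-01  5.88628885e-04] 269.75399644441404 254.19007507751812 187.20819367135047 [[-5.43261184e-05  9.60182591e-01  2.79373207e-01  7.64380211e-02]
 [ 9.99999998e-01  5.58129886e-05  2.63252972e-06 -6.78710145e-05]
 [-1.30649444e-05  2.79373207e-01 -9.60182593e-01 -1.61678869e-01]
 [ 0.00000000e+00  0.00000000e+00  0.00000000e+00  1.00000000e+00]]
```

View pics/w1.png

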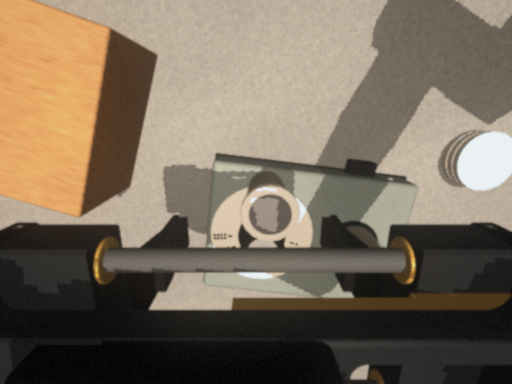

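The wrist view shows the parked cup's lid at about (270,213), radius about 30 px, between the fingers.

```bash
python3 - <<'E'
from h import *
s,c=pickle.load(open("w1.pkl","rb"));W=wristW(s,c)
for p in((270,213),(240,213),(300,213),(270,184)):print(p,onz(c,*p,.152,W))
t=pickle.load(open("cap.pkl","rb"));a=t["top"];b=t["scene"]
def tri(p,q):
    (o1,d1),(o2,d2)=ray(a,*p),ray(b,*q)
    x=np.linalg.lstsq(np.c_[d1,-d2],o2-o1,rcond=None)[0];return (o1+d1*x[0]+o2+d2*x[1])/2, np.linalg.norm(o1+d1*x[0]-o2-d2*x[1])
print(tri((389.2,220.5),(95.5,195.5)))
print(tri((321,188),(168,193)))
E
```

```text
(270, 213) [ 0.48941789 -0.31085211  0.152     ]
(240, 213) [ 0.49453221 -0.34101256  0.152     ]
(300, 213) [ 0.48430285 -0.28068734  0.152     ]
(270, 184) [ 0.45925074 -0.31648286  0.152     ]
(array([ 0.4913417 , -0.30615669,  0.15677577]), np.float64(0.004590340060778341))
(array([ 0.55448039, -0.16588811,  0.18759421]), np.float64(0.003107708971443926))
```

move_arm(targets="0.9 0.85 0 0;0 0 -0.8 0;0 0 -1 0;0 0 -1 0;0 0 -1 0;0 0 -1 0;0 0 -0.8 0;0 0 -0.4 0;0 0 0 0;0 0 0 0")

```text
time_s: 2.32
tcp_pos: [0.4896, -0.3107, 0.0979]
ee_rot: [[-0.986, -0.166, -0.0], [-0.166, 0.986, -0.001], [0.0, -0.0, -1.0]]
wrist_force: [0.6, 0.0, 0.2]
gripper_width: 1.002
gripper_force: 0.0
```

move_arm(targets="0 0 0 0;0 0 0 0;0 0 0 0;0 0 0 0;0 0 0 0;0 0 0 0;0 0 0 0;0 0 0 0", gripper=40)

```text
time_s: 2.98
tcp_pos: [0.4901, -0.31, 0.0982]
ee_rot: [[-0.986, -0.168, 0.001], [-0.168, 0.986, -0.001], [-0.001, -0.001, -1.0]]
wrist_force: [-0.0, 0.3, 3.4]
gripper_width: 0.695
gripper_force: 30.0
```

move_arm(targets="0 0 0 0;0 0 0 0;0 0 0.2 0;0 0 0.2 0;0 0 0.4 0;0 0 0.4 0;0 0 0 0;0 0 0 0")

```text
time_s: 3.65
tcp_pos: [0.4902, -0.31, 0.1286]
ee_rot: [[-0.986, -0.167, 0.002], [-0.167, 0.986, -0.0], [-0.002, -0.001, -1.0]]
wrist_force: [0.1, 0.3, -1.1]
gripper_width: 0.697
gripper_force: 30.0
```

```bash
python3 - <<'E'
from h import *
s=sense();print(s["gripper_width"],s["gripper_force"],s["wrist_force"])
c=capture("scene");cv2.imwrite("pics/s2.png",cv2.resize(c["image"][130:320,30:260],None,fx=3,fy=3,interpolation=cv2.INTER_CUBIC))
E
```

```text
0.6968456043896308 30.002227127552032 [ 0.08942453  0.34870721 -1.09894518]
```

View pics/s2.png

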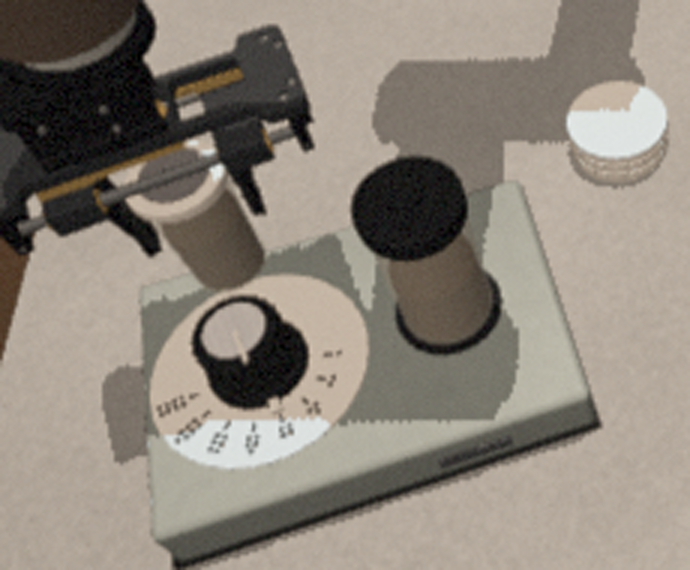

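The cup hangs upright in the grip, clear of the deck. The collar's nub at (277,402) points to number 4.

move_arm(targets="-0.2 0 0.5 0;-0.4 0 0.8 0;-0.4 0 1 0;-0.4 0.2 0.5 0;-0.2 0.6 0 0;0 1 0 0;0 1 0 0;0 1 0 -0.5;0 1 0 -0.5;0 1 0 -0.5")

```text
time_s: 4.53
tcp_pos: [0.449, -0.1639, 0.1981]
ee_rot: [[-0.999, -0.034, 0.0], [-0.034, 0.999, 0.0], [-0.0, 0.0, -1.0]]
wrist_force: [0.3, -0.1, -1.2]
gripper_width: 0.699
gripper_force: 30.0
```

move_arm(targets="0 1 0 -0.5;0 1 0 -0.5;0 1 0 -0.5;0 1 0 -0.5;0 1 0 -0.5;0 1 0 -0.5;0 1 0 -0.5;0 1 0 -0.5;0 1 0 -0.2;0 1 0 0")

```text
time_s: 5.37
tcp_pos: [0.4491, 0.086, 0.1982]
ee_rot: [[-0.946, 0.324, 0.0], [0.324, 0.946, 0.0], [-0.0, 0.0, -1.0]]
wrist_force: [0.5, -0.2, -0.8]
gripper_width: 0.696
gripper_force: 30.0
```

move_arm(targets="0 1 0 0;0 1 0 0;0 1 0 0;0 1 0 0;0 0.6 0 0;0.2 0.4 0 0;0 0 0 0;0 0 0 0;0 0 0 0")

```text
time_s: 6.12
tcp_pos: [0.4546, 0.2091, 0.1974]
ee_rot: [[-0.946, 0.324, -0.001], [0.324, 0.946, -0.001], [0.001, -0.001, -1.0]]
wrist_force: [-0.8, 0.0, -1.7]
gripper_width: 0.699
gripper_force: 30.0
```

```bash
python3 - <<'E'
from h import *
s=sense();print(s["time_s"],s["tcp_pos"],s["ee_rot"][:,1],s["gripper_width"])
c=capture("wrist");cv2.imwrite("pics/w2.png",c["image"])
pickle.dump((s,c),open("w2.pkl","wb"))
E
```

```text
6.1167 [0.45455618 0.20905391 0.19740722] [ 3.24464132e-01  9.45897543e-01 -9.30228280e-04] 0.6985198238541517
```

View pics/w2.png

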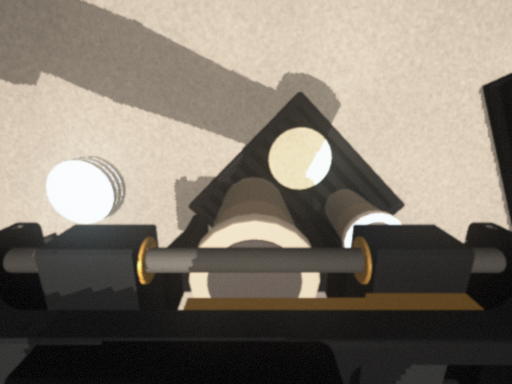

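The disc is at (300,158), and the held cup's lid is centred at about column 255. The disc is not yet under the cup, as expected.

```bash
python3 - <<'E'
from h import *
s,c=pickle.load(open("w2.pkl","rb"));W=wristW(s,c);t=s["tcp_pos"]
d=onz(c,300,158,.018,W);print("disc",d,"to go units",(d-t)/.025)
print("lid",onz(c,190,275,t[2]+.054,W),onz(c,319,275,t[2]+.054,W))
a=pickle.load(open("cap.pkl","rb"))["top"];print(onz(a,65+226/4,145+361/4,.018))
E
```

```text
disc [0.45823023 0.26950635 0.018     ] to go units [ 0.14696207  2.41809748 -7.17628874]
lid [0.44210575 0.18219805 0.25140722] [0.46130547 0.23823592 0.25140722]
[0.45890768 0.26906674 0.018     ]
```

move_arm(targets="0.15 0.8 0 0;0 1 0 0;0 0.62 0 0;0 0 -0.6 0;0 0 -1 0;0 0 -1 0;0 0 -1 0;0 0 -0.8 0;0 0 -0.4 0;0 0 0 0")

```text
time_s: 7.0
tcp_pos: [0.4573, 0.269, 0.0753]
ee_rot: [[-0.946, 0.324, -0.004], [0.324, 0.946, -0.004], [0.002, -0.005, -1.0]]
wrist_force: [-0.5, -0.6, -1.2]
gripper_width: 0.699
gripper_force: 30.0
```

move_arm(targets="0 0 -0.15 0;0 0 -0.15 0;0 0 -0.1 0;0 0 -0.05 0;0 0 0 0;0 0 0 0")

```text
time_s: 7.5
tcp_pos: [0.4587, 0.2708, 0.0668]
ee_rot: [[-0.946, 0.323, 0.001], [0.323, 0.946, 0.001], [-0.0, 0.001, -1.0]]
wrist_force: [0.2, 0.3, -1.6]
gripper_width: 0.698
gripper_force: 30.0
```

move_arm(targets="0 0 -0.04 0;0 0 -0.04 0;0 0 0 0;0 0 0 0")

```text
time_s: 7.83
tcp_pos: [0.4592, 0.2708, 0.0661]
ee_rot: [[-0.946, 0.323, 0.002], [0.323, 0.946, 0.001], [-0.002, 0.001, -1.0]]
wrist_force: [-1.8, -2.1, 7.8]
gripper_width: 0.696
gripper_force: 30.0
```

Contact; release and rise.

move_arm(targets="0 0 0 0;0 0 0 0;0 0 0 0;0 0 0 0;0 0 0 0;0 0 0 0;0 0 0 0;0 0 0 0", gripper=87)

```text
time_s: 8.5
tcp_pos: [0.4585, 0.2706, 0.0642]
ee_rot: [[-0.946, 0.323, -0.0], [0.323, 0.946, -0.0], [0.0, -0.0, -1.0]]
wrist_force: [-0.7, 1.2, 0.4]
gripper_width: 0.999
gripper_force: 0.0
```

move_arm(targets="0 0 0.4 0;0 0 0.8 0;0 0 1 0;0 0 1 0;0 0 1 0;0 0 1 0;0 0 1 0;0 0 0.8 0;0 0 0 0;0 0 0 0")

```text
time_s: 9.33
tcp_pos: [0.4588, 0.271, 0.2413]
ee_rot: [[-0.946, 0.324, 0.002], [0.324, 0.946, 0.003], [-0.001, 0.004, -1.0]]
wrist_force: [-0.6, -0.1, -0.4]
gripper_width: 0.998
gripper_force: 0.0
```

```bash
python3 - <<'E'
from h import *
s=sense();c=capture("wrist");b=capture("scene");pickle.dump((s,c,b),open("w3.pkl","wb"))
print(s["tcp_pos"])
z=cv2.resize(b["image"][110:270,260:420],(450,450),interpolation=cv2.INTER_CUBIC)
cv2.imwrite("pics/p3.png",z)
E
```

```text
[0.45877981 0.27098189 0.24125065]
```

View pics/p3.png

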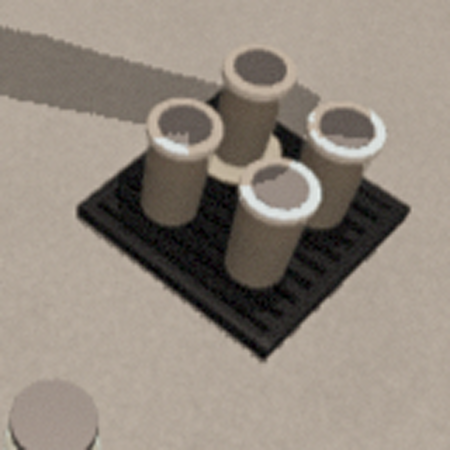

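The parked cup now stands upright on the disc, with disc showing around the foot, and the others are undisturbed. Next, the collar: work out its axis and joint room.

```bash
python3 - <<'E'
from h import *
s,c,b=pickle.load(open("w3.pkl","rb"));a=pickle.load(open("cap.pkl","rb"))["top"];im=a["image"]
print(s["joints"],s["time_s"])
print("placed lid",onz(b,260+259*160/450,110+73*160/450,.12))
m=cv2.inRange(im,(165,160,155),(255,255,255));n,l,st,ce=cv2.connectedComponentsWithStats(m)
for i in range(1,n):
    if st[i,4]>100 and st[i,0]>260: print(st[i],ce[i],onz(a,*ce[i],.104))
print("plate",onz(a,369.2,189.2,.05),"edges",onz(a,265+683/5,188,.05),onz(a,370,140+88/5,.05))
print("knobtop",onz(a,376.6,188,.104))
E
```

```text
[ 4.80165523e+01  1.21607689e+01 -1.08812189e+01 -7.23917098e-03
 -6.67379965e+01 -1.56890775e+02] 9.3333
placed lid [0.46739185 0.26673019 0.12      ]
[419  57  30  27 436] [434.22247706  69.05045872] [ 0.82240844 -0.43859992  0.104     ]
[ 338  158   66   78 2103] [369.07608179 190.69044223] [ 0.5549824  -0.28776211  0.104     ]
[367 176  19  21 266] [376.09398496 187.11278195] [ 0.56261951 -0.30306035  0.104     ]
plate [ 0.56244003 -0.3061738   0.05      ] edges [ 0.56487211 -0.38054894  0.05      ] [ 0.63546834 -0.31008033  0.05      ]
knobtop [ 0.56070342 -0.30409115  0.104     ]
```

move_arm(targets="0 -1 0.1 -0.7;0 -1 0.1 -0.7;0 -1 0.1 -0.7;0 -1 0.1 -0.7;0 -1 0 -0.7;0 -1 0 -0.7;0 -1 0 -0.7;0 -1 0 -0.7;0 -1 0 -0.7;0 -1 0 -0.5")

```text
time_s: 10.27
tcp_pos: [0.4576, 0.0192, 0.2482]
ee_rot: [[-0.601, 0.799, -0.003], [0.799, 0.601, -0.001], [0.001, -0.003, -1.0]]
wrist_force: [0.9, 0.1, 0.0]
gripper_width: 1.004
gripper_force: 0.0
```

move_arm(targets="0 -1 0 0;0 -1 0 0;0 -1 0 0;0 -1 0 0;0 -1 0 0;0 -1 0 0;0 -1 0 0;0 -1 0 0;0 -1 0 0;0 -1 0 0")

```text
time_s: 11.1
tcp_pos: [0.4576, -0.2305, 0.248]
ee_rot: [[-0.603, 0.797, -0.003], [0.797, 0.603, 0.001], [0.002, -0.002, -1.0]]
wrist_force: [-0.3, -0.3, -0.3]
gripper_width: 1.001
gripper_force: 0.0
```

move_arm(targets="0 -1 0 0;0 -1 0 0;0.3 -0.7 0 0;0.6 0 0 0;0.6 0 0 0;0 0 0 0;0 0 0 0;0 0 0 0")

```text
time_s: 11.77
tcp_pos: [0.4952, -0.2966, 0.2483]
ee_rot: [[-0.604, 0.797, -0.002], [0.797, 0.604, 0.001], [0.002, -0.001, -1.0]]
wrist_force: [0.1, -0.2, 0.3]
gripper_width: 1.0
gripper_force: 0.0
```

```bash
python3 - <<'E'
from h import *
s=sense();print(s["time_s"],s["tcp_pos"],s["ee_rot"][:,1],s["joints"])
c=capture("wrist");b=capture("scene");t=capture("top");pickle.dump((s,c,b,t),open("w4.pkl","wb"))
A=c["image"];B=cv2.resize(b["image"][150:320,50:230],(407,384),interpolation=cv2.INTER_CUBIC)
cv2.imwrite("pics/p4.png",cv2.resize(np.hstack([A[:,100:412],B]),None,fx=1,fy=1))
E
```

```text
11.7667 [ 0.49517154 -0.2965563   0.24825289] [ 0.79728052  0.60360727 -0.00142417] [-1.48510684e+01  1.64840189e+01 -3.98932581e+00 -1.31973455e-02
 -6.96749627e+01 -1.28015688e+02]
```

View pics/p4.png

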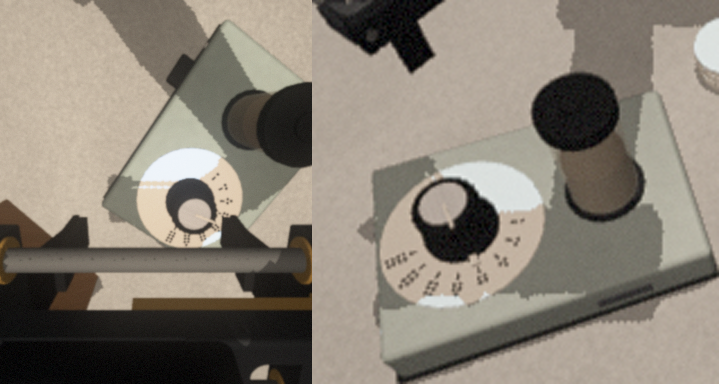

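Wrist crop: collar top at about (195,213) (full-image column 295), pointer toward number 4. Joint 6 is too near its limit for a 69° clockwise turn, so I take the half-turned grasp.

```bash
python3 - <<'E'
from h import *
s,c,b,t=pickle.load(open("w4.pkl","rb"));W=wristW(s,c)
print("knobtop",onz(c,296,213,.104,W))
print("plate",onz(c,289.5,201,.05,W))
for p in((236,200),(343,195),(290,148)):print(onz(c,*p,.05,W))
# doser from top: deck rectangle
im=t["image"];h=cv2.cvtColor(cv2.GaussianBlur(im,(3,3),0),cv2.COLOR_BGR2HSV)
m=cv2.inRange(h,(24,15,60),(45,60,255));m[:, :265]=0;m[:,420:]=0;m[:135]=0;m[250:]=0
m=cv2.morphologyEx(m,cv2.MORPH_CLOSE,np.ones((5,5)))
k=max(cv2.findContours(m,0,2)[0],key=cv2.contourArea);r=cv2.boxPoints(cv2.minAreaRect(k))
P=np.array([onz(t,*q,.05) for q in r]);print(P.round(4),P.mean(0))
e=[P[i+1]-P[i] for i in range(3)];print([np.round((np.linalg.norm(x),np.degrees(np.arctan2(x[1],x[0]))),3) for x in e])
E
```

```text
knobtop [ 0.56263511 -0.30162095  0.104     ]
plate [ 0.5637506  -0.30480057  0.05      ]
[ 0.50274486 -0.34914317  0.05      ]
[ 0.61785712 -0.2526827   0.05      ]
[ 0.5170766  -0.24652168  0.05      ]
[[ 0.6887 -0.1935  0.05  ]
 [ 0.6878 -0.4251  0.05  ]
 [ 0.4261 -0.4152  0.05  ]
 [ 0.4272 -0.1886  0.05  ]] [ 0.55743493 -0.30561082  0.05      ]
[array([  0.232, -90.231]), array([  0.262, 177.84 ]), array([ 0.227, 89.727])]
```

move_arm(targets="0.4 0 0 1;0.4 0 0 1;0.4 0 0 1;0.4 0 0 1;0.4 0 0 1;0.4 0 0 1;0 0 0 1;0 0 0 1;0 0 0 1;0 0 0 1")

```text
time_s: 12.75
tcp_pos: [0.5556, -0.2967, 0.2495]
ee_rot: [[-0.999, 0.046, 0.0], [0.046, 0.999, 0.0], [-0.0, 0.0, -1.0]]
wrist_force: [-0.8, 0.1, -0.1]
gripper_width: 1.0
gripper_force: 0.0
```

move_arm(targets="0 0 0 1;0 0 0 1;0 0 0 1;0 0 0 1;0 0 0 1;0 0 0 1;0 0 0 1;0 0 0 1;0 0 0 1;0 0 0 1")

```text
time_s: 13.58
tcp_pos: [0.5556, -0.2967, 0.2496]
ee_rot: [[-0.677, -0.736, 0.0], [-0.736, 0.677, 0.0], [-0.0, -0.0, -1.0]]
wrist_force: [0.3, 0.2, 0.0]
gripper_width: 1.002
gripper_force: 0.0
```

move_arm(targets="0 0 0 1;0 0 0 1;0 0 0 1;0 0 0 1;0 0 0 1;0 0 0 1;0 0 0 1;0 0 0 1;0 0 0 1;0 0 0 1")

```text
time_s: 14.42
tcp_pos: [0.5556, -0.2967, 0.2496]
ee_rot: [[0.128, -0.992, 0.0], [-0.992, -0.128, 0.0], [0.0, -0.0, -1.0]]
wrist_force: [-0.4, -0.4, 0.3]
gripper_width: 1.001
gripper_force: 0.0
```

move_arm(targets="0 0 0 1;0 0 0 1;0 0 0 1;0 0 0 1;0 0 0 1;0 0 0 1;0 0 0 0;0 0 0 0;0 0 0 0")

```text
time_s: 15.17
tcp_pos: [0.5558, -0.2968, 0.2495]
ee_rot: [[0.602, -0.798, 0.0], [-0.798, -0.602, -0.0], [0.0, -0.0, -1.0]]
wrist_force: [-1.1, 0.1, 0.3]
gripper_width: 1.002
gripper_force: 0.0
```

move_arm(targets="0.27 -0.27 0 0;0 0 -0.8 0;0 0 -1 0;0 0 -1 0;0 0 -1 0;0 0 -1 0;0 0 -1 0;0 0 -0.8 0;0 0 -0.4 0;0 0 -0.2 0")

```text
time_s: 16.0
tcp_pos: [0.5622, -0.3037, 0.0672]
ee_rot: [[0.603, -0.798, -0.003], [-0.798, -0.603, 0.001], [-0.002, 0.002, -1.0]]
wrist_force: [0.3, -0.2, -1.0]
gripper_width: 1.001
gripper_force: 0.0
```

move_arm(targets="0 0 0 0;0 0 0 0;0 0 0 0;0 0 0 0;0 0 0 0;0 0 0 0;0 0 0 0;0 0 0 0;0 0 0 0", gripper=45)

```text
time_s: 16.75
tcp_pos: [0.5622, -0.3044, 0.0703]
ee_rot: [[0.604, -0.797, -0.001], [-0.797, -0.604, -0.001], [0.0, 0.001, -1.0]]
wrist_force: [-3.4, -3.3, 6.5]
gripper_width: 0.638
gripper_force: 30.0
```

```bash
python3 - <<'E'
from h import *
s=sense();print(s["time_s"],s["tcp_pos"],s["ee_rot"][:,1],s["joints"],s["wrist_force"],s["moment"])
E
```

```text
16.75 [ 0.56217686 -0.30437649  0.07032095] [-0.79728011 -0.6036085   0.00109955] [-13.92621979  31.19014523  -8.12294849   0.07961145 -50.71092061
  51.00460822] [-3.43416709 -3.2548985   6.46279702] [-0.85217084  1.39035591 -0.00920794]
```

move_arm(targets="0 0 0 -0.4;0 0 0 -0.7;0 0 0 -0.7;0 0 0 -0.7;0 0 0 -0.7;0 0 0 -0.7;0 0 0 -0.7;0 0 0 -0.7;0 0 0 -0.7;0 0 0 -0.7")

```text
time_s: 17.58
tcp_pos: [0.5622, -0.3044, 0.0703]
ee_rot: [[0.061, -0.998, -0.001], [-0.998, -0.061, -0.001], [0.001, 0.001, -1.0]]
wrist_force: [-4.3, -2.7, 6.0]
gripper_width: 0.632
gripper_force: 30.0
```

move_arm(targets="0 0 0 -0.7;0 0 0 -0.7;0 0 0 -0.7;0 0 0 -0.7;0 0 0 -0.7;0 0 0 -0.7;0 0 0 -0.7;0 0 0 -0.7;0 0 0 -0.7;0 0 0 -0.7")

```text
time_s: 18.42
tcp_pos: [0.5622, -0.3043, 0.0703]
ee_rot: [[-0.523, -0.852, -0.001], [-0.852, 0.523, -0.001], [0.001, 0.0, -1.0]]
wrist_force: [-4.2, -3.0, 5.4]
gripper_width: 0.633
gripper_force: 30.0
```

move_arm(targets="0 0 0 -0.05;0 0 0 0;0 0 0 0;0 0 0 0")

```text
time_s: 18.75
tcp_pos: [0.5622, -0.3043, 0.0703]
ee_rot: [[-0.525, -0.851, -0.001], [-0.851, 0.525, -0.001], [0.001, 0.0, -1.0]]
wrist_force: [-5.4, -2.8, 6.1]
gripper_width: 0.637
gripper_force: 30.0
```

```bash
python3 - <<'E'
from h import *
s=sense();y=s["ee_rot"][:,1];print(s["time_s"],s["tcp_pos"],np.degrees(np.arctan2(y[1],y[0])),s["joints"],s["wrist_force"],s["moment"])
E
```

```text
18.75 [ 0.56216822 -0.30434166  0.07028954] 148.36516964099448 [-13.92566022  31.19245636  -8.12172343   0.07339883 -50.71390354
 -17.75565453] [-5.43986229 -2.76392053  6.10969852] [-0.78250021  1.27385013 -0.00838147]
```

Turned 68.8°. Release, rise, move clear and check.

move_arm(targets="0 0 0 0;0 0 0 0;0 0 0 0;0 0 0 0;0 0 0 0;0 0 0 0;0 0 0 0;0 0 0 0", gripper=87)

```text
time_s: 19.42
tcp_pos: [0.5628, -0.3035, 0.0692]
ee_rot: [[-0.524, -0.852, 0.0], [-0.852, 0.524, 0.0], [-0.0, -0.0, -1.0]]
wrist_force: [0.4, -0.1, -0.2]
gripper_width: 0.994
gripper_force: 0.0
```

move_arm(targets="0 0 0.4 0;0 0 0.8 0;0 0 1 0;0 0 1 0;0 0 1 0;0 0 1 0;0 0 1 0;0 0 0.8 0;-0.5 0 0 0;-1 0 0 0")

```text
time_s: 20.25
tcp_pos: [0.5273, -0.3039, 0.2464]
ee_rot: [[-0.523, -0.852, 0.005], [-0.852, 0.523, -0.002], [-0.001, -0.005, -1.0]]
wrist_force: [-0.3, -0.2, 0.1]
gripper_width: 0.996
gripper_force: 0.0
```

move_arm(targets="-1 0 0 0;-1 0 0 0;-1 0 0 0;-0.5 0 0 0;0 0 0 0;0 0 0 0")

```text
time_s: 20.75
tcp_pos: [0.438, -0.3039, 0.2454]
ee_rot: [[-0.525, -0.851, 0.002], [-0.851, 0.525, -0.001], [-0.0, -0.002, -1.0]]
wrist_force: [0.6, -0.1, 0.3]
gripper_width: 0.999
gripper_force: 0.0
```

```bash
python3 - <<'E'
from h import *
s=sense();t=capture("top");b=capture("scene")
pickle.dump((s,b,t),open("w5.pkl","wb"));print(s["time_s"])
A=cv2.resize(b["image"][190:300,65:170],(400,420),interpolation=cv2.INTER_CUBIC);B=cv2.resize(t["image"][140:245,310:410],(400,420),interpolation=cv2.INTER_CUBIC)
cv2.imwrite("pics/p5.png",np.hstack([A,B]))
E
```

```text
20.75
```

View pics/p5.png

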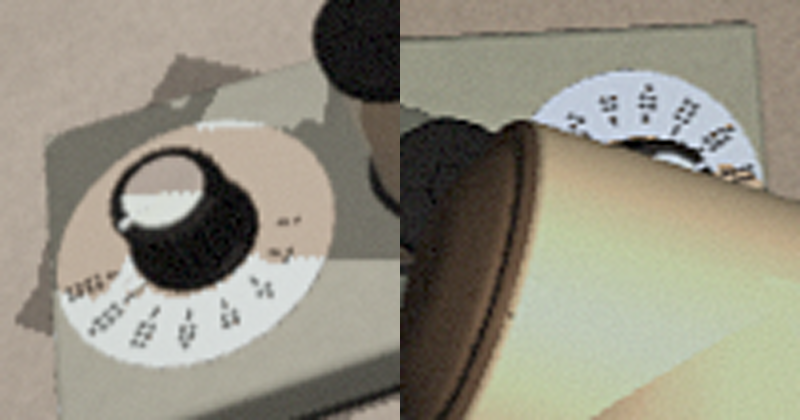

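Scene crop: the white line runs from (158,190) to (122,225), toward the group by (108,320). I'll check this numerically.

```bash
python3 - <<'E'
from h import *
s,b,t=pickle.load(open("w5.pkl","rb"))
f=lambda x,y,z:onz(b,65+x*105/400,190+y*110/420,z)
C=f(160,190,.104)
for n,q in(("line",f(122,225,.103)),("nub",f(137,290,.058)),("7dots",f(106,321,.05)),("8dots",f(88,291,.05)),("4dots",f(229,315,.05))):
    ax=C if n=="line" else np.array([.5625,-.3035,0])+(f(195,245,.05)-np.array([.5625,-.3035,.05]))
    d=q-ax;print(n,ax.round(3),np.round(np.linalg.norm(d[:2]),3),np.degrees(np.arctan2(d[1],d[0])))
E
```

```text
line [ 0.564 -0.304  0.104] 0.024 -54.57468688509486
nub [ 0.568 -0.305  0.   ] 0.036 -52.00966893576184
7dots [ 0.568 -0.305  0.   ] 0.057 -57.19297637810155
8dots [ 0.568 -0.305  0.   ] 0.057 -79.78027878240344
4dots [ 0.568 -0.305  0.   ] 0.049 17.208811919482592
```

```bash
python3 -c "
from station import *
print(finish_job())"
```

```text
the job is handed in; nothing more can be done
None
```

The cup was moved upright onto the disc and released, then the collar was turned from 4 to 7 (pointer measured at about −55°, which is number 7); the job was handed in at about 21 s, but no verdict came back.

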